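# Core the electromagnet and hold it over the nails

### The arm

A 6-joint arm with a two-finger parallel gripper is mounted at the origin on the work surface. World frame = base frame: x ahead of the robot, y to its left, z up, the work surface at z = 0. Lengths are in m, angles in rad, forces in N, time in s.
With the tool pointing down it reaches from about 0.275 to 0.825 m from the base axis. Payload 5.2 kg.
Tool frame: the origin (TCP) lies at the very end of the fingers, on their centre line; the grasp point (between the pads) lies 19 mm behind it; z points along the fingers, y is the line along which they close (so a half turn about z gives the same grasp; the last joint's range is limited). The gripper opens to 93 mm and grips with 3 to 60 N. Pads are 15 mm wide; open, the fingers measure 128 mm over their backs; the gripper's body (75 mm by 188 mm) begins 65 mm behind the grasp point.
Start: joints at [1.048, 0.259, 1.535, -0, 1.348, -0.203], TCP at [0.173, 0.522, 0.219] pointing down, gripper open.
Joint ranges: [-3.14, 3.14], [-0.91, 2.08], [0.19, 2.58], [-1.22, 4.36], [0.22, 2.71], [-3.12, 3.12]. Speed limits (rad/s): [2.57, 2.57, 3.14, 3.14, 3.14, 3.14].

### API

Orientations are given as a unit quaternion [w, x, y, z].
In Python, from station import monitor, viewer, manip gives the robot as it stands.
- The arm moves only by the tool play_rows, never from a script. Its argument "increments" is a list of rows, each a list of 2 entries, a list of its own where there are three numbers: the shift along the world's x, y, z in units of 25 mm (1.0 is 25 mm), then the turn about the world's z in degrees. In form: [[[dx, dy, dz], turn], ...]. A call has 1 to 20 rows; each row is the pose to reach, as a shift and turn from the pose commanded when the call began; what a row does not reach only later rows make up. A row lasts 1/12 s, in which the tool goes at most 41.7 mm and 7.16 degrees, less where a joint would pass 70% of its speed; a pose out of reach is approached as far as the arm can. A call with a gripper value outside its range is refused whole. "grip" is the opening, from -1 (shut) to 1 (fully open), set as the call begins (left out, the last holds). The fingers move at their own pace and stop on an object; "newtons" is the grip in N (left out, the last holds). Time passes only in rows, so rows that repeat a pose let the fingers close. It gives the time, the measured TCP pose, the force, the opening and the grip force at its end, in the units of the state.
- monitor.get_obs(): the state, without advancing time (a new reading comes with each control period).
- viewer.grab_frame(name): name is "scene" or "top" or "wrist"; returns (picture, depth): 420x560x3 uint8, red, green, blue; 420x560 float32, m along the optical axis (not along the pixel's ray), 0 where there is no reading.
- viewer.camera_info(name): a dict with "camera_matrix" (3x3 intrinsics, pixels), "xyz" and "attitude" of the camera in the world. Camera axes: x right, y up, looking along -z (the intrinsics and any distortion apply to the point x, -y, -z); pixel columns grow to the right and rows downward; lengths in m; the calibration is good to about 2 mm. The wrist camera is an equidistant fisheye: a pixel r from the principal point sees the ray r / f radians off the axis. A picture is of the moment at which its call begins: read the wrist's pose just before it. camera_info takes no time and is no camera call; for the wrist camera it gives the pose at the moment of the call.
- manip.sign_off(): hands the job in; it is judged then, once.
The state is a dict: "time_s": time; "joint_pos": joint angles; "joint_velocities": joint speeds; "joint_efforts": joint torques, N m; "position": TCP position; "eef_rot": TCP orientation; "wrist_force": force on the tool from outside, world axes, zero at the start; "moment": the same for the moment, N m; "gripper_width": finger opening in m; "gripper_force": force on a finger pad.
Only numpy, scipy, OpenCV 4.12 (cv2) and the standard library are available. Lean on these libraries where they do the work, as an engineer would, in place of code of your own. Each camera call takes 0.05 s, during which the arm holds its last target. There are 200 camera calls.

### The job

Take the long plain iron core out of the wooden rack and stand it fully home in the bore of the coil, while the coil still stands on the lab jack. Then lift the coil, with the core in it, off the jack and hold it level and still over the middle of the dish of nails, its underside about 10 cm above the bench. Finish while holding it there, without letting go, and leave the other things where they are.

Things in the scene. Friction and masses are not known exactly. Their poses are not given: they have to be found in the camera images.
- coil_centre (a point): Loose upright coil on the lab jack, 0.35 kg, 76 mm tall; point: on its axis, 38 mm above its underside; z up along the bore, x, y square to its sides. Square grey flanges 56 x 56 mm, the top one 10 mm thick (28 to 38 mm above the point; grip across its sides), the bottom 6 mm; round copper winding 44 mm wide between. Bore in the middle of the top: 19 mm, 3 mm chamfer, 70 mm deep, closed below.
- core_centre (a point): Long core: plain round steel rod, 16 mm diameter, 110 mm long, 0.17 kg, loose, no head, the longest of the three rods; stands in any of the rack's holes, its top 120 mm above the bench. Point: its centre, 55 mm above its foot, z up along it. Fully home, its centre is 23 mm above the coil's centre and its top 40 mm above the coil's top.
- jack_top (a point): Lab jack, fixed, 150 x 130 mm plates, 80 mm tall; this point is the middle of its top surface, z up. The coil stands on it, up to 25 mm off the middle along x and y and at its own yaw.
- dish_rim (a point): White round dish of small nails, fixed to the bench, 120 mm across, 26 mm tall; this point is in the middle at the height of its rim. The nails stay in it.
- rack: Wooden rack block, fixed, 170 x 60 x 40 mm; origin at the centre of its underside, x along its long side. Three round holes 19 mm wide and 30 mm deep in a row along its x at -55, 0 and +55 mm.
- short_rod_centre (a point): Short plain steel rod, 16 mm diameter, 70 mm long, in the rack; its centre. Leave alone.
- knob_rod_centre (a point): Steel rod with a round 26 mm head, 16 mm diameter, 80 mm long, in the rack; its centre. Leave alone.
- weight: Small brass weight, 34 mm across, 39 mm tall; origin under its centre. Leave alone.
- bar_magnet: Dark steel bar, 80 x 18 x 12 mm; origin under its centre. Leave alone.
- multimeter: Black hand meter lying flat, 90 x 170 x 34 mm; origin under its centre. Leave alone.
- compass: Flat brass compass, 54 mm across, 14 mm tall; origin under its centre. Leave alone.
- tape: Roll of black tape lying flat, 84 mm across, 19 mm tall; origin under its centre. Leave alone.
- driver: Screwdriver lying flat at the left side. Leave alone.

How it is judged:
On the way, in this order (a step that is already met when the one before it is completed fails the run):
1. the core stands fully home in the coil's bore while the coil stands on the jack (z of core_centre in the frame of coil_centre below 0.027 m and horizontal distance between core_centre and coil_centre below 0.008 m and angle between the z axis of core_centre and the z axis of coil_centre, either way round below 0.12 rad and contact force between coil and jack above 0.5 N and angle between coil_centre's own z axis and vertical below 0.05 rad), for 0.2 s.
2. the coil is lifted clear of the jack with the core in it (z of core_centre in the frame of coil_centre below 0.027 m and horizontal distance between core_centre and coil_centre below 0.008 m and angle between the z axis of core_centre and the z axis of coil_centre, either way round below 0.12 rad and z of coil_centre in the frame of jack_top above 0.048 m and contact force between coil and jack below 0.05 N and contact force between coil and the fingers above 1 N), for 0.2 s.
At the end, for the whole second after the job is handed in: The core is within 4 mm of fully home in the coil's bore; the coil is held by the fingers, touching neither jack nor dish, level within 0.12 rad, still (under 20 mm/s and 0.15 rad/s), its axis within 30 mm of the dish's middle, its underside 70 to 140 mm above the bench (z of core_centre in the frame of coil_centre below 0.027 m and horizontal distance between core_centre and coil_centre below 0.008 m and angle between the z axis of core_centre and the z axis of coil_centre, either way round below 0.12 rad and horizontal distance between coil_centre and dish_rim below 0.03 m and height (world z) of coil_centre between 0.108 and 0.178 m and angle between coil_centre's own z axis and vertical below 0.12 rad and linear speed of coil below 0.02 m/s and angular speed of coil below 0.15 rad/s and contact force between coil and the fingers above 1 N and contact force between coil and jack below 0.05 N and contact force between coil and dish below 0.05 N); the arm keeps its last pose, push and grip.
It fails at once if the coil is tipped over (more than 0.35 rad) (angle between coil_centre's own z axis and vertical above 0.35 rad).
It fails at once if another thing is moved by more than 25 mm (distance of any of short_rod_centre, knob_rod_centre, weight, bar_magnet, multimeter, compass, tape, driver from where it was at the start of the episode above 0.025 m).
It also fails if it takes over 70 s, if anything falls off the work surface, if the arm or the gripper's body presses on something with over 40 N, if the wrist force passes 120 N, or if a joint passes its speed limit or range.

## Working session

There is one attempt and no reset: what is moved stays moved. The work goes in short steps, Python scripts to look and compute and a tool call to move; the robot and the scene stay as the last step left them, time stands still between calls to the robot, and variables do not carry over. Pictures are saved under pics/ and viewed, at most 10 in all, crops included, and the job is handed in when it is done.

Besides the shell and the picture viewer there is one more tool, called after ">>>" as name(argument=value, ...), one argument or row to a line, values as JSON. play_rows: Moves the arm, as the interface text tells. Its arguments: {"type":"object","properties":{"increments":{"type":"array"},"grip":{"type":"number"},"newtons":{"type":"number"}},"required":["increments"]}

```bash
mkdir -p pics; cat > h.py <<'E'
import numpy as np, cv2
from scipy.spatial.transform import Rotation as R
from station import monitor, viewer, manip
def grab(name):
    ci=viewer.camera_info(name); im,d=viewer.grab_frame(name)
    return im,d,ci
def cloud(d,ci,name):
    K=np.array(ci["camera_matrix"]); h,w=d.shape
    u,v=np.meshgrid(np.arange(w),np.arange(h))
    x=(u-K[0,2])/K[0,0]; y=(v-K[1,2])/K[1,1]
    if name=="wrist":
        r=np.hypot(x,y); s=np.where(r>1e-9,np.tan(np.minimum(r,1.5))/np.maximum(r,1e-9),1); x=x*s;y=y*s
    p=np.stack([x*d,-y*d,-d],-1)
    A=np.array(ci["attitude"],float)
    M=A if A.shape==(3,3) else R.from_quat(A[[1,2,3,0]]).as_matrix()
    return p@M.T+np.array(ci["xyz"])
E
python3 - <<'E'
from h import *
for n in("top","scene"):
    im,d,ci=grab(n); print(n,ci)
    cv2.imwrite(f"pics/{n}0.png",im[...,::-1]); np.savez(f"{n}0.npz",im=im,d=d,P=cloud(d,ci,n))
print(monitor.get_obs()); print(viewer.camera_info("wrist"))
E
```

```text
top {'camera_matrix': array([[439.11957339,   0.        , 283.84770547],
       [  0.        , 439.11957339, 213.71899846],
       [  0.        ,   0.        ,   1.        ]]), 'xyz': array([0.38754721, 0.01254826, 1.23349003]), 'attitude': array([-0.70059907, -0.05021417,  0.06227537,  0.70905659])}
scene {'camera_matrix': array([[420.44042161,   0.        , 280.50804399],
       [  0.        , 420.44042161, 208.36067965],
       [  0.        ,   0.        ,   1.        ]]), 'xyz': array([ 1.54687142, -0.30319558,  0.80127827]), 'attitude': array([0.71434812, 0.37845407, 0.27393622, 0.52099734])}
{'time_s': 0.1, 'joint_pos': array([ 1.04825449e+00,  2.59265455e-01,  1.53593109e+00,  1.72939564e-05,
        1.34796749e+00, -2.02794589e-01]), 'joint_velocities': array([-0.00092695, -0.00243727, -0.0009381 , -0.00157475, -0.00030544,
        0.00038446]), 'joint_efforts': array([ 1.44868154e-03, -4.38210368e+01, -2.84642100e+01,  7.18821818e-02,
        3.62784765e-02, -4.40595886e-05]), 'position': array([0.17261465, 0.52172739, 0.21792041]), 'eef_rot': array([-2.86621759e-04,  1.59195286e-01,  9.87246800e-01, -7.31590147e-04]), 'wrist_force': array([-0.00500226, -0.19642894, -0.75651108]), 'moment': array([-0.02422428, -0.04879129, -0.05655591]), 'gripper_force': 0.0, 'gripper_width': 0.09308987772281099}
{'camera_matrix': array([[325.1922621,   0.       , 277.8991698],
       [  0.       , 325.1922621, 205.6052249],
       [  0.       ,   0.       ,   1.       ]]), 'xyz': array([0.10008047, 0.54547075, 0.38341917]), 'attitude': array([ 0.80271573, -0.11349575, -0.08123159,  0.57979962])}
```

View pics/top0.png

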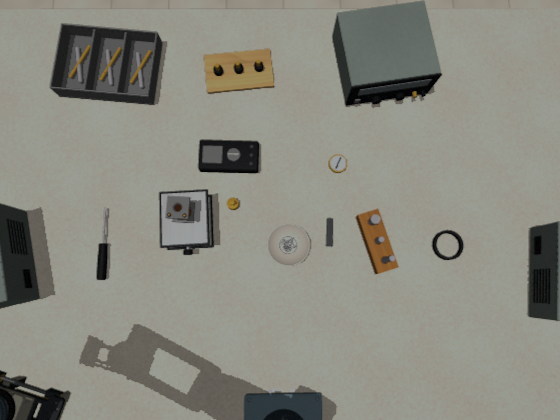

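View pics/scene0.png

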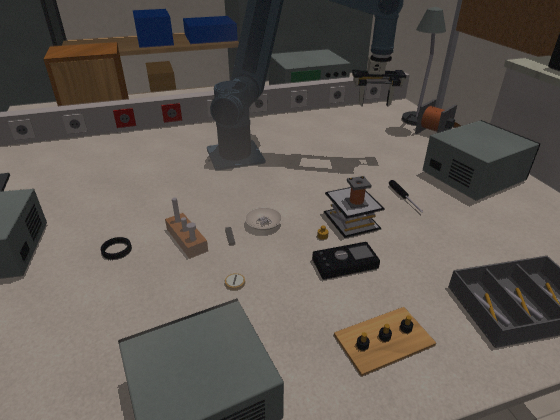

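The top view shows the rack at about (377,240), with rod heads at (375,218), (380,240) and (390,260). The coil on the jack is at (178,208) and the dish at (289,244). In the scene view the tall rod is at (176,208), the end nearest the robot. Next I'll measure them.

```bash
python3 - <<'E'
from h import *
def rep(n,name,box,z0,z1):
    f=np.load(n+"0.npz");P=f["P"];u0,u1,v0,v1=box
    q=P[v0:v1,u0:u1].reshape(-1,3);q=q[(q[:,2]>z0)&(q[:,2]<z1)]
    if len(q)<4: print(name,len(q));return
    r=cv2.minAreaRect((q[:,:2]*1000).astype(np.float32))
    print(n,name,len(q),q.mean(0).round(4),"rect",np.round(r[0],1),np.round(r[1],1),round(r[2],1))
f=np.load("top0.npz")["P"]
rep("top","dish",(260,320,215,275),.015,.035)
rep("top","jack",(150,225,180,260),.072,.09)
rep("top","coil",(150,225,170,240),.145,.17)
rep("top","rack",(350,405,200,280),.03,.046)
rep("top","long",(350,405,200,280),.11,.13)
rep("top","60-105",(350,405,200,232),.05,.106)
rep("top","mid",(350,405,232,248),.05,.106)
rep("scene","long",(160,215,190,260),.105,.13)
rep("scene","coil",(340,380,170,210),.146,.17)
rep("scene","dish",(240,290,200,240),.018,.035)
E
python3 -c "
import cv2;a=cv2.imread('pics/top0.png')
b=cv2.resize(a[170:250,145:225],(400,400),interpolation=2);c=cv2.resize(a[200:280,345:425],(400,400),interpolation=2)
import numpy as np;cv2.imwrite('pics/crop.png',np.hstack([b,c]))"
```

```text
top dish 662 [ 0.4971 -0.0189  0.0209] rect [497.4 -19.8] [115.9 116.5] 89.4
top jack 2208 [0.5574 0.2537 0.0793] rect [565.9 258. ] [151.1 130.5] 2.8
top coil 487 [0.5805 0.258  0.1546] rect [581.3 258.4] [56.6 56.5] 85.8
top rack 1177 [ 0.5007 -0.2621  0.0387] rect [ 503.3 -264.1] [169.8  61.4] 16.3
top long 37 [ 0.4508 -0.2789  0.1178] rect [ 450.9 -280. ] [14.8 12.8] 89.6
top 60-105 87 [ 0.5554 -0.2477  0.0862] rect [ 556. -248.] [24.5 25.1] 1.0
top mid 39 [ 0.5024 -0.2623  0.0748] rect [ 503.3 -263.8] [14.1 15.3] 65.5
scene long 32 [ 0.455  -0.2812  0.1147] rect [ 455.1 -281.7] [14.1 12.9] 66.0
scene coil 237 [0.585  0.2556 0.1542] rect [581.5 257.1] [58.4 61.9] 84.9
scene dish 250 [ 0.4855 -0.0173  0.0225] rect [495.2 -20.5] [117.9 116.7] 26.8
```

View pics/crop.png

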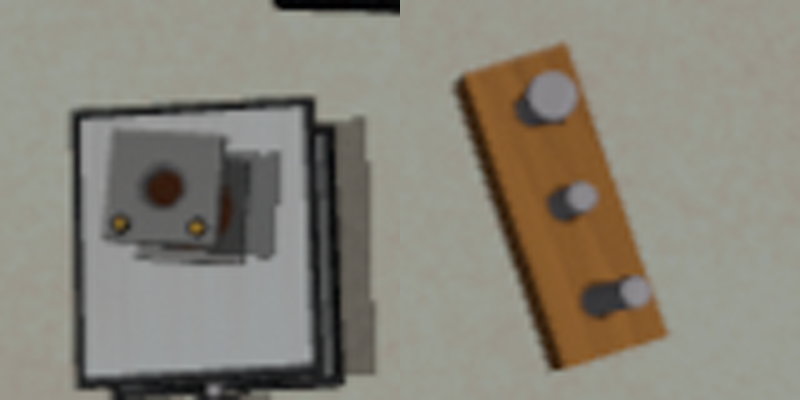

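The measurements fit the given sizes. The long rod is at (0.451,-0.280), the coil at (0.581,0.258) with yaw about -4° and the dish at (0.496,-0.020). I'll move above the rod with a 14° turn, so the fingers line up with the coil sides.

>>> play_rows(
  increments=[
    [[0.5,-1.4,0.3],1],
    [[1.0,-2.9,0.3],2],
    [[1.5,-4.3,0.3],3],
    [[2.0,-5.8,0.3],4],
    [[2.5,-7.2,0.3],5],
    [[3.0,-8.6,0.3],6],
    [[3.5,-10.1,0.3],7],
    [[4.0,-11.5,0.3],8],
    [[4.5,-13.0,0.3],9],
    [[5.0,-14.4,0.3],10],
    [[5.5,-15.8,0.3],11],
    [[6.0,-17.3,0.3],12],
    [[6.5,-18.7,0.3],13],
    [[7.0,-20.2,0.3],14],
    [[7.5,-21.6,0.3],14],
    [[8.0,-23.0,0.3],14],
    [[8.5,-24.5,0.3],14],
    [[9.0,-25.9,0.3],14],
    [[9.5,-27.4,0.3],14],
    [[10.0,-28.8,0.3],14],
  ],
  grip=0.3,
  newtons=20,
)

```text
time_s: 1.77
position: [0.4228, -0.2, 0.2258]
eef_rot: [-0.0, 0.038, 0.999, 0.0]
wrist_force: [1.2, 0.1, 0.4]
gripper_width: 0.0602
gripper_force: 0.0
```

>>> play_rows(
  increments=[
    [[0.4,-1.1,-0.3],0],
    [[0.8,-2.2,-0.6],0],
    [[1.0,-2.8,-1.0],0],
    [[1.1,-3.2,-1.2],0],
    [[1.1,-3.3,-1.2],0],
    [[1.1,-3.3,-1.2],0],
    [[1.1,-3.3,-1.2],0],
    [[1.1,-3.3,-1.2],0],
  ],
)

```text
time_s: 2.43
position: [0.4504, -0.2794, 0.1969]
eef_rot: [0.0, 0.037, 0.999, -0.0]
wrist_force: [0.6, 0.3, -0.3]
gripper_width: 0.0606
gripper_force: 0.0
```

```bash
cat > w.py <<'E'
from h import *
import sys
o=monitor.get_obs(); im,d,ci=grab("wrist")
cv2.imwrite(f"pics/{sys.argv[1]}.png",im[...,::-1]); P=cloud(d,ci,"wrist"); np.savez(sys.argv[1]+".npz",im=im,d=d,P=P)
print(o["time_s"],o["position"].round(4),o["eef_rot"].round(4),o["wrist_force"].round(2),o["gripper_width"])
def rep(z0,z1,c,rad):
    q=P.reshape(-1,3);q=q[(q[:,2]>z0)&(q[:,2]<z1)&(np.hypot(*(q[:,:2]-c).T)<rad)]
    if len(q)<4: print(z0,len(q));return
    r=cv2.minAreaRect((q[:,:2]*1000).astype(np.float32))
    print(z0,len(q),q.mean(0).round(4),"rect",np.round(r[0],1),np.round(r[1],1),round(r[2],1))
for a in sys.argv[2:]: rep(*eval(a))
E
python3 w.py w1 ".113,.13,(.451,-.28),.03" ".05,.113,(.451,-.28),.02" ".03,.046,(.503,-.264),.1" ".072,.086,(.503,-.264),.02"
```

```text
2.4333 [ 0.4504 -0.2794  0.1969] [ 3.000e-04  3.720e-02  9.993e-01 -1.000e-04] [ 0.56  0.29 -0.25] 0.06055110927292566
0.113 331 [ 0.4502 -0.2818  0.1191] rect [ 450.9 -281.9] [15.1 15.4] 86.0
0.05 289 [ 0.445  -0.2815  0.0849] rect [ 446.6 -281.5] [15.6  7.2] 83.3
0.03 6590 [ 0.4921 -0.2689  0.0395] rect [ 504.  -266.1] [171.   61.1] 16.9
0.072 236 [ 0.5027 -0.2661  0.0789] rect [ 503.6 -266. ] [14.6 16.1] 84.7
```

View pics/w1.png

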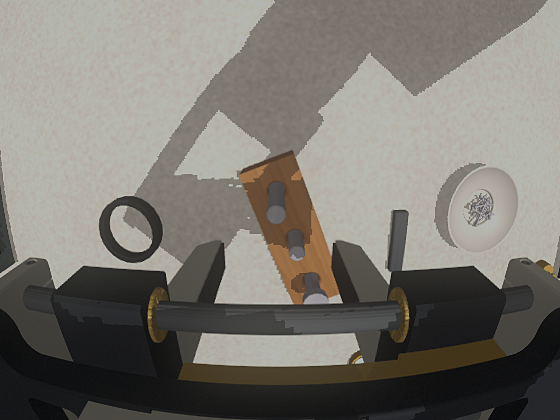

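In the wrist view up is toward the robot. The long rod's top is at about (276,212), centred between the finger tips (mid column 279), so I'll descend and grip.

>>> play_rows(
  increments=[
    [[0,-0.05,-0.6],0],
    [[0,-0.05,-1.2],0],
    [[0,-0.05,-1.8],0],
    [[0,-0.05,-2.4],0],
    [[0,-0.05,-3.0],0],
    [[0,-0.05,-3.6],0],
    [[0,-0.05,-4.1],0],
    [[0,-0.05,-4.4],0],
    [[0,-0.05,-4.4],0],
    [[0,-0.05,-4.4],0],
    [[0,-0.05,-4.4],0],
  ],
)

```text
time_s: 3.4
position: [0.4509, -0.2819, 0.0872]
eef_rot: [0.001, 0.038, 0.999, -0.001]
wrist_force: [0.1, -0.5, 0.4]
gripper_width: 0.0605
gripper_force: 0.0
```

>>> play_rows(
  increments=[
    [[0,0,0],0],
    [[0,0,0],0],
    [[0,0,0],0],
    [[0,0,0],0],
    [[0,0,0],0],
    [[0,0,0],0],
    [[0,0,0],0],
    [[0,0,0],0],
    [[0,0,0],0],
    [[0,0,0],0],
  ],
  grip=-1,
  newtons=30,
)

```text
time_s: 4.23
position: [0.4504, -0.2815, 0.0861]
eef_rot: [-0.0, 0.038, 0.999, 0.0]
wrist_force: [-0.6, 0.5, 0.6]
gripper_width: 0.0153
gripper_force: 30.0
```

>>> play_rows(
  increments=[
    [[0,0,0.3],0],
    [[0,0,0.7],0],
    [[0,0,1.2],0],
    [[0,0,1.8],0],
    [[0,0,2.4],0],
    [[0,0,3.0],0],
    [[0,0,3.6],0],
    [[0,0,4.2],0],
    [[0,0,4.8],0],
    [[0,0,5.4],0],
    [[0,0,6.0],0],
    [[0,0,6.6],0],
    [[0,0,7.2],0],
    [[0,0,7.6],0],
    [[0,0,7.8],0],
    [[0,0,7.8],0],
  ],
)

```text
time_s: 5.57
position: [0.4508, -0.282, 0.2827]
eef_rot: [0.001, 0.038, 0.999, -0.001]
wrist_force: [0.3, -0.1, -3.0]
gripper_width: 0.0153
gripper_force: 30.0
```

>>> play_rows(
  increments=[
    [[0.1,0.5,0],0],
    [[0.2,1.3,0],0],
    [[0.4,2.2,0],0],
    [[0.7,3.3,0],0],
    [[1.0,4.4,0],0],
    [[1.3,5.5,0],0],
    [[1.6,6.6,0],0],
    [[1.9,7.7,0],0],
    [[2.2,8.8,0],0],
    [[2.5,9.9,0],0],
    [[2.8,11.0,0],0],
    [[3.1,12.1,0],0],
    [[3.4,13.2,0],0],
    [[3.7,14.3,0],0],
    [[4.0,15.4,0],0],
    [[4.2,16.3,0],0],
    [[4.4,17.0,0],0],
    [[4.5,17.5,0],0],
    [[4.5,17.5,0],0],
    [[4.5,17.5,0],0],
  ],
)

```text
time_s: 7.23
position: [0.5621, 0.1564, 0.2802]
eef_rot: [-0.001, 0.037, 0.999, -0.0]
wrist_force: [-0.4, -0.1, -2.0]
gripper_width: 0.0154
gripper_force: 30.0
```

```bash
python3 w.py w2 ".145,.165,(.581,.258),.05" ".17,.3,(.563,.156),.03" ".072,.085,(.56,.256),.12"
```

```text
7.2333 [0.5621 0.1564 0.2802] [-1.000e-03  3.700e-02  9.993e-01 -3.000e-04] [-0.39 -0.05 -2.02] 0.015446369322572845
0.145 2994 [0.5804 0.2558 0.155 ] rect [582.  257.7] [56.9 57.2] 86.9
0.17 2071 [0.5555 0.1564 0.2739] rect [557.5 156.2] [44.8 10. ] 85.4
0.072 9014 [0.5482 0.2453 0.0798] rect [566.1 256.6] [150.6 130.5] 3.0
```

View pics/w2.png

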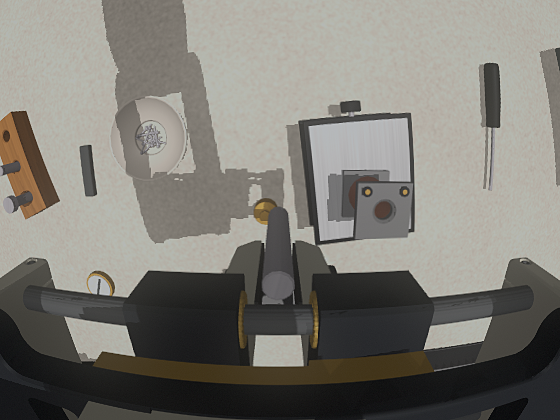

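The rod hangs from (279,285) down to its foot at about (279,210). The bore mouth is at (383,209). I'll check the rod's lean and where its foot and the bore are.

```bash
cat > rod.py <<'E'
from h import *
import sys
P=np.load(sys.argv[1]+".npz")["P"].reshape(-1,3); t=monitor.get_obs()["position"]
q=P[(np.hypot(*(P[:,:2]-t[:2]).T)<.025)&(P[:,2]>t[2]-.09)&(P[:,2]<t[2]-.008)]
print("foot z",q[:,2].min(), "tcp",t)
from scipy.optimize import least_squares
s=least_squares(lambda p:np.hypot(q[:,0]-p[0]-p[2]*(q[:,2]-t[2]),q[:,1]-p[1]-p[3]*(q[:,2]-t[2]))-.008,[*t[:2],0,0],loss="soft_l1",f_scale=.001).x
print("axis at tcp",s[:2].round(4),"slope",s[2:].round(4),"foot",(s[:2]-s[2:]*.076).round(4),len(q))
E
python3 rod.py w2; python3 - <<'E'
from h import *
f=np.load("w2.npz");P=f["P"];im=f["im"].astype(int)
hole=np.zeros(P.shape[:2],bool)
near=(np.hypot(P[...,0]-.5816,P[...,1]-.2577)<.02)
m=near&((im[...,0]-im[...,2]>12)|(P[...,2]<.15))
ys,xs=np.nonzero(m[190:230,365:402]);print(len(xs))
c=P[190:230,365:402][m[190:230,365:402]]; print("px",xs.mean()+365,ys.mean()+190,c.min(0),c.max(0))
k=near&(P[...,2]>.1535)&(P[...,2]<.158); r=P[k]; rr=np.hypot(r[:,0]-.5816,r[:,1]-.2577)
# inner edge: hole free-of-plane points circle
from scipy.optimize import minimize
g=lambda c:-np.sort(np.hypot(r[:,0]-c[0],r[:,1]-c[1]))[:12].mean()
print(minimize(g,[.5816,.2577],method="Nelder-Mead").x,-g([.5816,.2577]))
E
```

```text
foot z 0.20570033512887168 tcp [0.5622805  0.15562351 0.28052128]
axis at tcp [0.563  0.1556] slope [-0.     -0.0004] foot [0.563  0.1556] 718
259
px 382.7760617760618 209.73745173745175 [0.57325321 0.25265444 0.10909765] [0.59230499 0.26759454 0.15276086]
[ 3.52951145e+43 -1.85498674e+43] 0.009674643915413573
```

>>> play_rows(
  increments=[
    [[0.15,0.8,0],0],
    [[0.3,1.6,0],0],
    [[0.45,2.4,0],0],
    [[0.6,3.2,0],0],
    [[0.75,3.8,-0.2],0],
    [[0.76,4.09,-0.5],0],
    [[0.76,4.09,-0.9],0],
    [[0.76,4.09,-1.3],0],
    [[0.76,4.09,-1.6],0],
    [[0.76,4.09,-1.6],0],
    [[0.76,4.09,-1.6],0],
    [[0.76,4.09,-1.6],0],
    [[0.76,4.09,-1.6],0],
  ],
)

```text
time_s: 8.37
position: [0.5823, 0.2578, 0.2419]
eef_rot: [0.001, 0.038, 0.999, 0.0]
wrist_force: [-0.6, 0.2, -0.6]
gripper_width: 0.0154
gripper_force: 30.0
```

```bash
python3 w.py w3 ".148,.159,(.5816,.2577),.05"; python3 rod.py w3; python3 -c "
import cv2;a=cv2.imread('pics/w3.png');cv2.imwrite('pics/w3c.png',cv2.resize(a[140:300,200:360],(600,600),interpolation=2))"
```

```text
8.3667 [0.5823 0.2578 0.2419] [7.000e-04 3.800e-02 9.993e-01 2.000e-04] [-0.6   0.18 -0.65] 0.015382016461176502
0.148 3642 [0.577  0.2581 0.1555] rect [581.6 257.6] [55.6 56.7] 86.6
foot z 0.15196082991059656 tcp [0.58229763 0.25789426 0.24195501]
axis at tcp [0.5853 0.2565] slope [ 0.0776 -0.0235] foot [0.5794 0.2583] 2706
```

View pics/w3c.png

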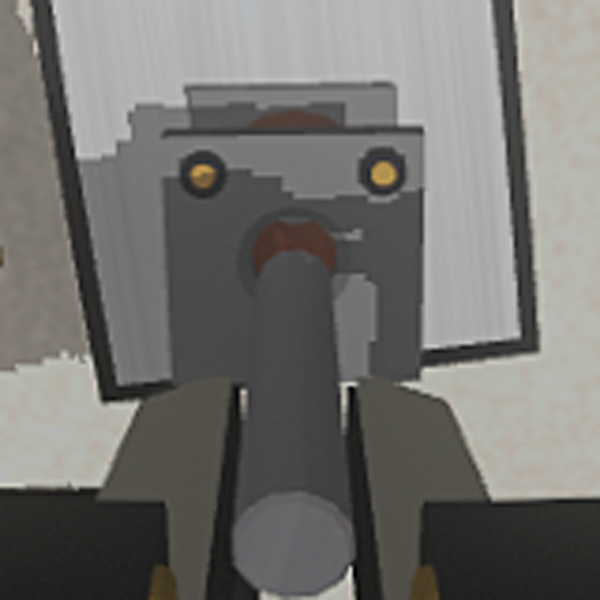

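In the crop the rod foot (293,250) lines up sideways with the bore (294), and the x values agree. I'll insert it slowly.

>>> play_rows(
  increments=[
    [[-0.01,0,-0.15],0],
    [[-0.01,0,-0.3],0],
    [[-0.01,0,-0.45],0],
    [[-0.01,0,-0.6],0],
    [[-0.01,0,-0.75],0],
    [[-0.01,0,-0.9],0],
    [[-0.01,0,-0.9],0],
    [[-0.01,0,-0.9],0],
  ],
)

```text
time_s: 9.08
position: [0.5815, 0.2581, 0.2183]
eef_rot: [-0.0, 0.038, 0.999, -0.0]
wrist_force: [1.0, 0.7, -1.2]
gripper_width: 0.0156
gripper_force: 30.0
```

No resistance at 12 mm in. I'll continue to about 2 mm short of home.

>>> play_rows(
  increments=[
    [[0,0,-0.15],0],
    [[0,0,-0.3],0],
    [[0,0,-0.45],0],
    [[0,0,-0.6],0],
    [[0,0,-0.75],0],
    [[0,0,-0.9],0],
    [[0,0,-1.05],0],
    [[0,0,-1.2],0],
    [[0,0,-1.35],0],
    [[0,0,-1.5],0],
    [[0,0,-1.65],0],
    [[0,0,-1.8],0],
    [[0,0,-1.95],0],
    [[0,0,-2.1],0],
    [[0,0,-2.2],0],
    [[0,0,-2.2],0],
    [[0,0,-2.2],0],
  ],
)

```text
time_s: 10.5
position: [0.5816, 0.2581, 0.1635]
eef_rot: [-0.0, 0.038, 0.999, -0.0]
wrist_force: [-0.7, -0.9, -2.0]
gripper_width: 0.0157
gripper_force: 30.0
```

>>> play_rows(
  increments=[
    [[0,0,0],0],
    [[0,0,0],0],
    [[0,0,0],0],
    [[0,0,0],0],
    [[0,0,0],0],
    [[0,0,0],0],
    [[0,0,0],0],
    [[0,0,0],0],
    [[0,0,0],0],
    [[0,0,0],0],
    [[0,0,0],0],
    [[0,0,0],0],
  ],
  grip=1,
)

```text
time_s: 11.5
position: [0.5816, 0.2581, 0.1636]
eef_rot: [0.0, 0.038, 0.999, -0.0]
wrist_force: [-0.3, 0.3, 0.9]
gripper_width: 0.0903
gripper_force: 0.0
```

```bash
python3 w.py w4 ".148,.159,(.5816,.2577),.05" ".188,.21,(.5816,.2577),.03"
```

```text
11.5 [0.5816 0.2581 0.1636] [ 0.      0.0377  0.9993 -0.    ] [-0.34  0.28  0.87] 0.09027393617001589
0.148 7206 [0.5763 0.2578 0.1554] rect [581.7 257.5] [56.4 57.2] 86.5
0.188 929 [0.5806 0.258  0.1946] rect [582.1 258.2] [16.2 15.4] 41.8
```

View pics/w4.png

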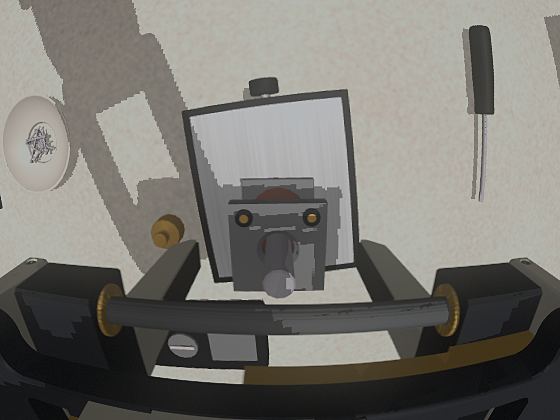

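The core top is 39.5 mm above the flange, so it is home. The coil is centred between the open fingers, so I'll lower and grip the top flange.

>>> play_rows(
  increments=[
    [[0,0,-0.25],0.6],
    [[0,0,-0.5],0.6],
    [[0,0,-0.75],0.6],
    [[0,0,-1.0],0.6],
    [[0,0,-1.2],0.6],
    [[0,0,-1.25],0.6],
    [[0,0,-1.25],0.6],
    [[0,0,-1.25],0.6],
  ],
)

```text
time_s: 12.22
position: [0.5817, 0.2582, 0.1324]
eef_rot: [-0.0, 0.032, 0.999, 0.0]
wrist_force: [-0.7, 0.6, -0.4]
gripper_width: 0.0929
gripper_force: 0.0
```

>>> play_rows(
  increments=[
    [[0,0,0],0],
    [[0,0,0],0],
    [[0,0,0],0],
    [[0,0,0],0],
    [[0,0,0],0],
    [[0,0,0],0],
    [[0,0,0],0],
    [[0,0,0],0],
    [[0,0,0],0],
    [[0,0,0],0],
  ],
  grip=-1,
  newtons=45,
)

```text
time_s: 13.05
position: [0.5817, 0.2581, 0.1325]
eef_rot: [0.0, 0.033, 0.999, -0.0]
wrist_force: [0.6, -0.4, -0.1]
gripper_width: 0.0555
gripper_force: 45.0
```

>>> play_rows(
  increments=[
    [[0,0,0.1],0],
    [[0,0,0.25],0],
    [[0,0,0.4],0],
    [[0,0,0.6],0],
    [[0,0,0.8],0],
    [[0,0,1.0],0],
    [[0,0,1.2],0],
    [[0,0,1.4],0],
    [[0,0,1.5],0],
    [[0,0,1.6],0],
    [[0,0,1.6],0],
    [[0,0,1.6],0],
    [[0,0,1.6],0],
  ],
)

```text
time_s: 14.13
position: [0.5814, 0.258, 0.1721]
eef_rot: [-0.0, 0.033, 0.999, -0.0]
wrist_force: [0.8, 0.8, -4.4]
gripper_width: 0.0556
gripper_force: 45.0
```

```bash
python3 w.py w5 ".185,.2,(.5816,.2577),.05" ".225,.25,(.5816,.2577),.03"; python3 - <<'E'
from h import *
P=np.load("w5.npz")["P"].reshape(-1,3)
q=P[(abs(P[:,2]-.1955)<.008)&(np.hypot(*(P[:,:2]-[.5816,.2577]).T)<.025)]
for _ in range(3):
    c=np.linalg.lstsq(np.c_[q,][:,[0,1]]*1.0-[.58,.257] if 0 else np.c_[q[:,:2],np.ones(len(q))],q[:,2],rcond=None)[0]
    q=q[abs(np.c_[q[:,:2],np.ones(len(q))]@c-q[:,2])<.0015]
print("tilt",c[:2],len(q))
E
```

```text
14.1333 [0.5814 0.258  0.1721] [-3.000e-04  3.250e-02  9.995e-01 -1.000e-04] [ 0.78  0.77 -4.43] 0.055599647403323016
0.185 9695 [0.5712 0.2582 0.1946] rect [575.8 257.7] [85.8 46.1] 86.1
0.225 747 [0.5801 0.259  0.2365] rect [581.8 257.6] [59.3 17.6] 86.0
tilt [-0.00286538 -0.00072367] 4457
```

The coil is lifted, level and with the core in it. Now I'll carry it smoothly to the dish and lower it 20 mm.

>>> play_rows(
  increments=[
    [[-0.03,-0.1,0],0],
    [[-0.1,-0.4,0],0],
    [[-0.25,-0.8,0],0],
    [[-0.4,-1.3,0],0],
    [[-0.6,-1.9,0],0],
    [[-0.75,-2.5,0],0],
    [[-0.95,-3.1,0],0],
    [[-1.15,-3.7,0],0],
    [[-1.3,-4.3,0],0],
    [[-1.5,-4.9,0],0],
    [[-1.7,-5.5,0],0],
    [[-1.85,-6.1,0],0],
    [[-2.05,-6.7,0],0],
    [[-2.25,-7.3,0],0],
    [[-2.4,-7.9,0],0],
    [[-2.6,-8.5,0],0],
    [[-2.75,-9.0,0],0],
    [[-2.9,-9.5,0],0],
    [[-3.05,-9.9,0],0],
    [[-3.15,-10.2,0],0],
  ],
)

```text
time_s: 15.85
position: [0.5021, 0.0015, 0.1726]
eef_rot: [0.0, 0.033, 0.999, -0.0]
wrist_force: [-0.4, 0.1, -6.2]
gripper_width: 0.0558
gripper_force: 45.0
```

>>> play_rows(
  increments=[
    [[-0.08,-0.25,-0.1],0],
    [[-0.15,-0.5,-0.2],0],
    [[-0.2,-0.7,-0.35],0],
    [[-0.25,-0.85,-0.5],0],
    [[-0.25,-0.9,-0.65],0],
    [[-0.25,-0.9,-0.75],0],
    [[-0.25,-0.9,-0.8],0],
    [[-0.25,-0.9,-0.8],0],
    [[-0.25,-0.9,-0.8],0],
    [[-0.25,-0.9,-0.8],0],
    [[-0.25,-0.9,-0.8],0],
    [[-0.25,-0.9,-0.8],0],
    [[-0.25,-0.9,-0.8],0],
    [[-0.25,-0.9,-0.8],0],
  ],
)

```text
time_s: 17.02
position: [0.4967, -0.0194, 0.1525]
eef_rot: [0.0, 0.032, 0.999, -0.0]
wrist_force: [0.8, -0.8, -5.0]
gripper_width: 0.0555
gripper_force: 45.0
```

```bash
python3 w.py w6 ".16,.185,(.4965,-.02),.026" ".205,.225,(.4965,-.02),.03"
```

```text
17.0167 [ 0.4967 -0.0194  0.1525] [ 1.000e-04  3.250e-02  9.995e-01 -0.000e+00] [ 0.76 -0.77 -4.97] 0.05547374649009587
0.16 5789 [ 0.4909 -0.0197  0.1755] rect [492.4 -19.6] [51.6 43.5] 85.8
0.205 555 [ 0.4943 -0.0208  0.2123] rect [496.6 -19.9] [59.2 16.9] 86.2
```

View pics/w6.png

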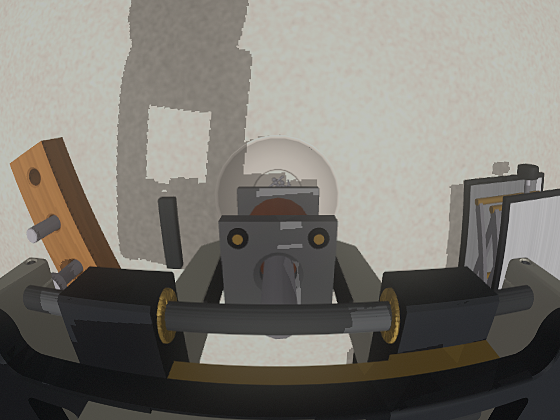

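The coil (flange at about (278,260)) hangs level over the dish at (278,190), with the core in its bore. The underside is at about 0.10 m, so I'm handing in.

```bash
python3 -c "
from station import manip
print(manip.sign_off())"
```

```text
the job is handed in; nothing more can be done
None
```

The job is handed in: the core is fully home in the coil, and the arm is holding the coil level and still over the middle of the dish, its underside about 10 cm above the bench; the judge's verdict was not shown.

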